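# Slide the drip tray home under the dispensing station

### The job

Pick up the empty metal drip tray, set it down between the guides on the landing of the dispensing station, thick front panel towards you, and slide it into the covered bay, past the drag of the soft buffer near the end, until it comes up firmly against the stop hidden inside, then let go. Where the stop is can only be felt; ease the tray in without forcing it, and leave everything else on the bench where it stands.

Things in the scene. Friction and masses are not known exactly. Their poses are not given: they have to be found in the camera images.
- tray: Steel drip tray, open on top, 130 long (x) x 90 wide (y), walls 24 high, walls and floor 3 thick, 0.2 to 0.37 kg, with a thick aluminium front panel (10 thick, 90 wide, 30 high) at its -x end. Lies flat on the bench left or right of the station. Origin: centre of its underside; x runs from the panel (outer face x = -65) to the rear end (x = +65), z up.
- tray_front (a point): Middle of the top edge of the tray's front panel: at (-60, 0, 30) mm in the tray's frame, same axes. The panel can be pinched here from above across its 10 mm, one finger inside the tray; near the end the station's roof leaves no room for that finger, and the panel is pushed from outside.
- station: Dispensing station, fixed: a low grey steel base, 270 x 150, with a covered bay open towards the robot; a pen hangs over its rear from a thin post 206 high. Origin: middle of the bay's mouth (roof's front edge) at bench height; x points into the bay, z up. Base plate x = -110 to 160, top 12 above the bench. More than 80 N between tray and station is forcing it; pushes up to 25 N are fine.
- bay_mouth (a point): Middle of the bay's mouth on the bay's floor: (0, 0, 12) mm in the station's frame, same axes. The bay is 92.5 wide and 34 high, its side walls run straight in along x, its floor is level with the landing, its roof's top is 56 above the bench. The tray slides with 1 to 4 N of friction and may rub the walls with a few N more while lining up.
- landing (a point): Middle of the open landing in front of the mouth: (-55, 0, 12) mm in the station's frame, same axes. It is flat, from x = -110 to 0. On it two straight steel guide walls, 8 thick and 18 high, flare from 92.5 apart at the mouth to 123 apart at the landing's front edge.
- tray_switch (a joint): Tray-present plunger, 8 diameter, 10 mm out of the stop in the bay, 28 left of its middle: 0 = out, 0.010 m = flush, tray home; weak spring (under 0.5 N). The hidden rigid stop meets the tray's rear end 110 to 130 mm inside the mouth, set anew each time (panel's outer face then 20 to 0 mm before the mouth). A buffer drags with 2 N (felt as up to 12) over the last 12 mm and stays where pushed.
- tip_box: Bystander: open grey plastic box of dispensing tips, 130 x 90 x 45 high, on the other side of the station from the tray. Origin: centre of its underside.
- jar: Bystander: amber jar, 52 diameter, 75 high. Origin: centre of its underside.
- vial: Bystander: small bottle standing on the station's roof, 28 diameter, 50 high. Origin: centre of its underside.
- can: Bystander: can, 66 diameter, 100 high. Origin: centre of its underside.
- driver: Bystander: screwdriver lying on the bench.
- spanner: Bystander: spanner lying on the bench.
- beaker: Bystander: steel beaker, 70 diameter, 80 high. Origin: centre of its underside.
Things that resemble listed ones, but are neither listed nor needed, are in the scene too. There is more than one size of the tray; the one meant has the size given above.

How it is judged (in metres and radians):
On the way, in this order (a step that is already met when the one before it is completed fails the run):
1. the tray is picked up clear of the bench (height (world z) of tray above 0.01 m), for 0.1 s.
2. the tray's rear end is in the bay, between its walls (x of tray in the frame of station above -0.055 m and z of tray in the frame of station between 0.009 and 0.02 m), for 0.1 s.
At the end, for the whole second after the job is handed in: The tray lies flat and at rest on the bay's floor, panel outwards, square with the bay (within 4 mm sideways and 0.04 rad), its rear end pressing the hidden switch at least 7.5 of its 10 mm (within 2.5 mm of the stop) (value of joint tray_switch above 0.0075 m and x of tray in the frame of station above 0.04 m and y of tray in the frame of station between -0.004 and 0.004 m and x of tray_front in the frame of station below 0.01 m and z of tray in the frame of station below 0.016 m and angle between the x axis of tray and the x axis of station, either way round below 0.04 rad and angle between tray's own z axis and vertical below 0.04 rad and linear speed of tray below 0.01 m/s); the robot touches nothing.
It fails at once if the tray is forced: more than 80 N between tray and station (contact force between tray and station above 80 N).
It fails at once if a bystander is disturbed: moved more than 25 mm (distance of any of tip_box, jar, vial, can, driver, spanner, beaker from where it was at the start of the episode above 0.025 m).
It also fails if it takes over 58 s, if anything falls off the work surface, if the arm or the gripper's body presses on something with over 40 N, if the wrist force passes 120 N, or if a joint passes its speed limit or range.

### The arm

A 7-joint arm with a two-finger parallel gripper is mounted at the origin on the work surface. World frame = base frame: x ahead of the robot, y to its left, z up, the work surface at z = 0. Lengths are in mm, angles in rad, forces in N, time in s.
With the tool pointing down it reaches from about 350 to 900 mm from the base axis. Payload 19.9 kg.
Tool frame: the origin (TCP) lies midway between the tips of the shut fingers; the grasp point (between the pads) lies 19 mm behind it (arm.grip_point_offset is the distance from the TCP to the grasp point, in mm); z points along the fingers, y is the line along which they close (so a half turn about z gives the same grasp; the last joint's range is limited). The gripper opens to 94 mm and grips with 3 to 60 N. Pads are 16 mm wide; open, the fingers measure 119 mm over their backs; the gripper's body (75 mm by 177 mm) begins 78 mm behind the grasp point.
Start: joints at [-1.268, 0.417, -0.01, 1.614, 0.005, 1.111, -0.053], TCP at [210.656, 588.407, 205.425] pointing down, gripper open.
Joint ranges: [-2.81, 2.81], [-0.39, 2.02], [-1.27, 1.25], [0.06, 2.57], [-1.19, 4.33], [0.19, 2], [-2.82, 2.82]. Speed limits (rad/s): [1.89, 1.89, 2.39, 2.39, 3.01, 3.01, 3.01].

### API

Orientations are given as a unit quaternion [w, x, y, z].
In Python, from bench import arm gives the robot as it stands. The module is installed in compiled form; this text tells all that it offers.
- The arm moves only by the shell command python3 -m creep 'ROWS' [OPENING] [FORCE]. ROWS is a JSON object whose one key "deltas" holds one flat list of numbers, 4 for each row, row after row: the shift along the tool's x, y, z in mm, then the turn about the tool's z in rad. A call has 1 to 5 rows; each row shifts and turns the commanded pose from where the row before left it, along the tool's axes as they then stand; what a row does not reach is not made up. A row lasts 1/12 s, in which the tool goes at most 41.7 mm and 7.16 degrees, less where a joint would pass 70% of its speed; a pose out of reach is approached as far as the arm can. A call is refused whole if a number of a shift passes 41.7 or a number of a turn 0.125, either way. A call with a gripper value outside its range is refused whole. OPENING is the closure, from 0 (fully open) to 1 (shut), set as the call begins (- or left out, the last holds). The fingers move at their own pace and stop on an object; FORCE is the grip in N (left out, the last holds). Time passes only in rows, so rows that do not move let the fingers close. It gives the time, the measured TCP pose, the force, the opening and the grip force at its end, in the units of the state.
- arm.read_state(): the state, without advancing time (a new reading comes with each control period).
- arm.snapshot(name): name is "scene" or "top" or "wrist"; returns the picture (420x560x3 uint8, red, green, blue); there is no depth.
- arm.calibration(name): a dict with "fov_y" (degrees; the focal length in pixels is half the picture's height over the tangent of half this angle, whatever the lens; pixels are square), "cx", "cy" (the principal point, pixels), "dist_coeffs" ([k1, k2, p1, p2, k3] as OpenCV has them; the pictures are not rectified), "position" and "orientation" of the camera in the world; the wrist camera has in their place "hand_eye" (4x4, takes a point from camera to tool coordinates, whose origin is the TCP and whose axes are the flange's). Camera axes: x right, y up, looking along -z (the intrinsics and any distortion apply to the point x, -y, -z); pixel columns grow to the right and rows downward; lengths in mm; the calibration is good to about 2 mm. A picture is of the moment at which its call begins: read the wrist's pose just before it. calibration takes no time and is no camera call.
- arm.close_job(): hands the job in; it is judged then, once.
The state is a dict: "clock": time; "joint_pos": joint angles; "joint_velocities": joint speeds; "joint_efforts": joint torques, N m; "ee_pos": TCP position; "ee_rot": TCP orientation; "contact_force": force on the tool from outside, world axes, zero at the start; "wrist_torque": the same for the moment, N m; "opening": opening from 0.0 (shut) to 1.0 (fully open); "finger_force": force on a finger pad.
Only numpy, scipy, OpenCV 4.12 (cv2) and the standard library are available. Lean on these libraries where they do the work, as an engineer would, in place of code of your own. Each camera call takes 0.05 s, during which the arm holds its last target. There are 200 camera calls.

## Working session

There is one attempt and no reset: what is moved stays moved. The work goes in short steps, Python scripts to look and compute and a shell command to move; the robot and the scene stay as the last step left them, time stands still between calls to the robot, and variables do not carry over. Pictures are saved under pics/ and viewed, at most 10 in all, crops included, and the job is handed in when it is done.

```bash
mkdir -p pics
cat > h.py <<'E'
import numpy as np, cv2
from bench import arm
from scipy.spatial.transform import Rotation as R
def rot(q): return R.from_quat([q[1],q[2],q[3],q[0]]).as_matrix()
def K(c):
    f=210/np.tan(np.radians(c["fov_y"]/2)); return np.array([[f,0,c["cx"]],[0,f,c["cy"]],[0,0,1.]])
def pose(name,st=None):
    c=arm.calibration(name)
    if name=="wrist":
        T=np.array(c["hand_eye"]); A=rot(st["ee_rot"]); return c,A@T[:3,:3],A@T[:3,3]+np.array(st["ee_pos"])
    return c,rot(c["orientation"]),np.array(c["position"],float)
def px2w(name,pts,z,st=None):
    c,A,p=pose(name,st)
    u=cv2.undistortPoints(np.array(pts,float).reshape(-1,1,2),K(c),np.array(c["dist_coeffs"],float)).reshape(-1,2)
    d=np.c_[u[:,0],-u[:,1],-np.ones(len(u))]@A.T
    z=np.broadcast_to(z,len(u)); return p+d*((z-p[2])/d[:,2])[:,None]
def w2px(name,P,st=None):
    c,A,p=pose(name,st); q=(np.array(P,float).reshape(-1,3)-p)@A; q=q*[1,-1,-1]
    return cv2.projectPoints(q,np.zeros(3),np.zeros(3),K(c),np.array(c["dist_coeffs"],float))[0].reshape(-1,2)
def save(name,fn):
    im=arm.snapshot(name); cv2.imwrite("pics/"+fn,im[:,:,::-1]); return im
E
python3 - <<'E'
from h import *
s=arm.read_state();print(s)
for n in("scene","top","wrist"):print(arm.calibration(n))
a=save("top","top.png");save("scene","scene.png");
cv2.imwrite("pics/topx.png",cv2.resize(a[:,:,::-1],(800,600),interpolation=cv2.INTER_CUBIC))
E
```

```text
{'clock': 0.0, 'joint_pos': array([-1.26849967,  0.41795109, -0.01030598,  1.61416905,  0.00471334,
        1.11071638, -0.0529745 ]), 'joint_velocities': array([-0.00061709,  0.00011583, -0.00015003,  0.00051524, -0.00061534,
        0.00154852, -0.00091409]), 'joint_efforts': array([ 1.85665856e-03, -8.51246381e+01,  6.39401637e-01, -4.25990725e+01,
       -4.87782969e-02,  1.87242252e-02,  1.28090569e-04]), 'ee_pos': array([210.55105709, 588.06217754, 204.841723  ]), 'ee_rot': array([-5.36528905e-05,  1.71032100e-01,  9.85265268e-01, -6.07835490e-04]), 'contact_force': array([ 0.54803321, -0.1557522 , -0.67380604]), 'wrist_torque': array([-0.0304718 , -0.00577609,  0.00377067]), 'finger_force': 0.0, 'opening': 1.0016118585322777}
{'fov_y': 43.10059402100213, 'cx': 282.4882004759698, 'cy': 215.39882946088022, 'dist_coeffs': array([-0.16266635,  0.        ,  0.        ,  0.        ,  0.        ]), 'position': array([1326.59940259, -435.98682845, 1193.72156973]), 'orientation': array([0.79897314, 0.28787538, 0.1688322 , 0.50026531])}
{'fov_y': 57.54888861097645, 'cx': 266.443246065102, 'cy': 209.0286753385878, 'dist_coeffs': array([-0.09997599,  0.        ,  0.        ,  0.        ,  0.        ]), 'position': array([ 391.99056244,   -6.46110454, 1234.62993607]), 'orientation': array([ 0.71620058,  0.02156279, -0.04076081, -0.69636939])}
{'fov_y': 62.12613420368011, 'cx': 280.32689246256706, 'cy': 213.96922909165554, 'dist_coeffs': array([-0.08744102,  0.        ,  0.        ,  0.        ,  0.        ]), 'hand_eye': array([[ 1.23304194e-03,  9.68605777e-01,  2.48598731e-01,
         7.23862247e+01],
       [ 9.99999240e-01, -1.19761951e-03, -2.93725670e-04,
         5.41898914e-01],
       [ 1.32223104e-05,  2.48598904e-01, -9.68606517e-01,
        -1.79916559e+02],
       [ 0.00000000e+00,  0.00000000e+00,  0.00000000e+00,
         1.00000000e+00]])}
```

View pics/topx.png

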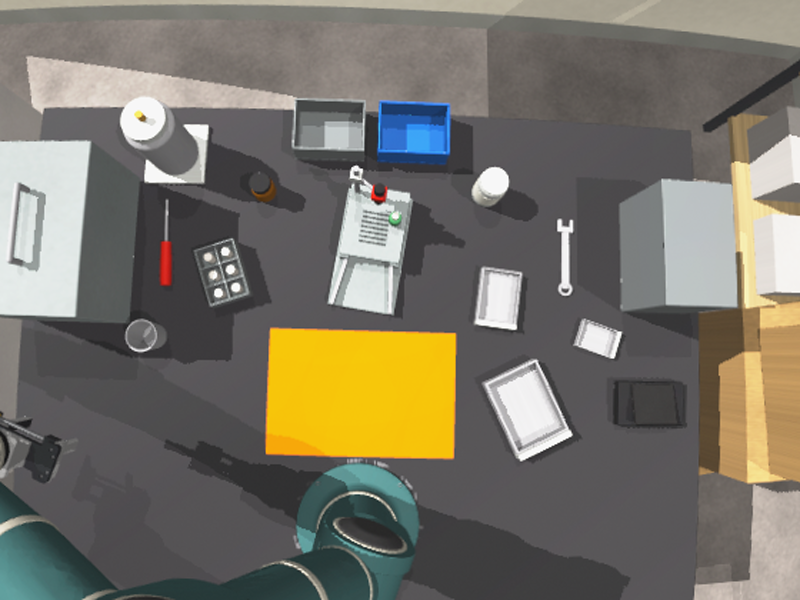

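View pics/scene.png

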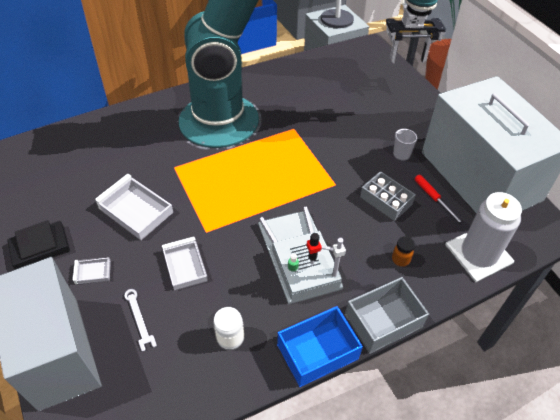

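The top view (800 px wide) shows the station at about (370,250), with its mouth facing the robot. There are three trays to the right, at (500,297), (527,410) and (598,338). The tip box is on the left. The scene view agrees. I'll enlarge crops to measure corners.

Run:
```python
from h import *
a=cv2.imread("pics/top.png")
c=a[110:330,222:422]  # 220x200
A=cv2.resize(a[110:225,225:378],None,fx=5,fy=5,interpolation=cv2.INTER_CUBIC)
cv2.imwrite("pics/c1.png",A)
print(A.shape)
q=np.array([[483,266],[523,270],[517,330],[475,325]])*.7
print(np.diff(px2w("top",q,24),axis=0), px2w("top",q,24))
q=np.array([[484,382],[539,359],[572,438],[522,461]])*.7
print(np.linalg.norm(np.diff(px2w("top",q,30),axis=0),axis=1), px2w("top",q,30))
```

```text
(575, 765, 3)
[[  -6.05847782  -92.1102656     0.        ]
 [-136.36692309   13.24606656    0.        ]
 [   8.75522604   95.62362569    0.        ]] [[ 580.17773742 -267.11903242   24.        ]
 [ 574.1192596  -359.22929802   24.        ]
 [ 437.75233651 -345.98323146   24.        ]
 [ 446.50756255 -250.35960577   24.        ]]
[134.85975341 191.08088773 124.375158  ] [[ 320.72246683 -271.17299037   30.        ]
 [ 373.99871723 -395.06324113   30.        ]
 [ 199.50839546 -472.94156459   30.        ]
 [ 148.22405069 -359.63183018   30.        ]]
```

View pics/c1.png

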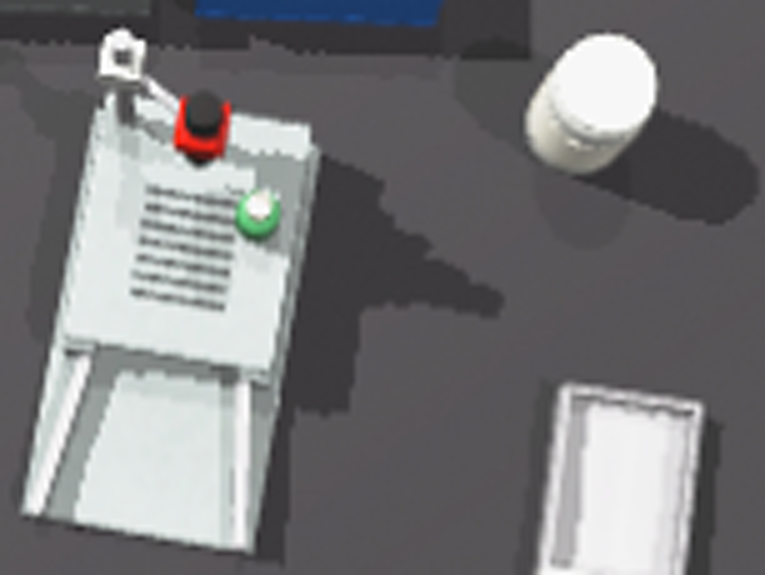

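The crop shows the station's front base corners at about (22,514) and (255,551), and its roof front edge running from (65,345) to (270,375). The tray at lower right is the 136x92 one, which makes it the target. Its thick panel faces the robot.

Run:
```python
from h import *
f=lambda p:np.array(p)/5.+[225,110]
b=px2w("top",f([[22,514],[255,551]]),12);r=px2w("top",f([[65,345],[275,380],[312,125]]),56)
print(b,r,np.linalg.norm(b[1]-b[0]),np.linalg.norm(r[1]-r[0]))
print(b.mean(0),r[:2].mean(0)); d=b[1]-b[0];print(np.arctan2(d[0],-d[1])); d=r[1]-r[0];print(np.arctan2(d[0],-d[1]))
# wrist pose for viewing: tool y along yaw -0.1
s=arm.read_state();M=rot(s["ee_rot"]);print(M)
d=np.array([480,-270,260])-s["ee_pos"];print("tool d",M.T@d)
```

```text
[[484.95426727  80.05798969  12.        ]
 [465.51731377 -69.83873688  12.        ]] [[587.88562618  53.99090809  56.        ]
 [569.90913282 -77.414557    56.        ]
 [733.88384436 -97.15676188  56.        ]] 151.15165826718143 132.6293729502593
[475.23579052   5.10962641  12.        ] [578.8973795  -11.71182445  56.        ]
-0.12894945751362483
-0.1359577727795174
[[-9.41501702e-01  3.37008102e-01 -2.90008942e-04]
 [ 3.37008220e-01  9.41501150e-01 -1.02225926e-03]
 [-7.14659016e-05 -1.06019423e-03 -9.99999435e-01]]
tool d [-542.89533697 -717.17272873  -54.2892201 ]
```

```bash
python3 -m creep '{"deltas":[-26,-29,-6,0.12,-29,-26,-6,0.12,-32,-22,-6,0.12,-34,-18,-6,0.12,-36,-14,-6,0.12]}'
```

```text
clock: 0.52
ee_pos: [283.0, 406.5, 235.4]
ee_rot: [-0.0, 0.457, 0.889, -0.0]
contact_force: [1.1, 0.0, 0.5]
opening: 1.002
finger_force: 0.0
```

```bash
python3 -m creep '{"deltas":[-37,-9,-6,0.12,-38,-5,-6,0.12,-38,0,-6,0.12,-38,4,-6,0.12,-37,9,-6,0.12]}'
python3 -m creep '{"deltas":[-36,13,-6,0.12,-34,18,-6,0,-34,18,-6,0,-34,18,-6,0,-34,18,-6,0]}'
python3 -m creep '{"deltas":[-34,18,-6,0,-34,18,-6,0,-34,18,-6,0,-34,18,-6,0,-34,18,-6,0]}'
```

```text
clock: 0.93
ee_pos: [353.8, 229.6, 265.6]
ee_rot: [-0.0, 0.7, 0.715, -0.0]
contact_force: [0.7, 0.6, -0.9]
opening: 0.996
finger_force: 0.0
clock: 1.35
ee_pos: [426.9, 51.8, 295.8]
ee_rot: [-0.0, 0.739, 0.673, 0.0]
contact_force: [1.3, 0.1, -0.9]
opening: 1.0
finger_force: 0.0
clock: 1.77
ee_pos: [500.9, -125.6, 325.9]
ee_rot: [0.0, 0.739, 0.674, 0.0]
contact_force: [1.1, 0.9, 0.2]
opening: 1.001
finger_force: 0.0
```

```bash
python3 -m creep '{"deltas":[0,0,0,0,0,0,0,0]}'
python3 - <<'E'
from h import *
s=arm.read_state(); a=save("wrist","w1.png"); import pickle; pickle.dump(s,open("s1.pkl","wb"))
cv2.imwrite("pics/w1x.png",cv2.resize(a[:,:,::-1],(800,600),interpolation=cv2.INTER_CUBIC))
E
```

```text
clock: 1.93
ee_pos: [500.5, -125.7, 325.2]
ee_rot: [0.0, 0.74, 0.672, -0.001]
contact_force: [0.1, 1.1, -0.4]
opening: 1.0
finger_force: 0.0
```

View pics/w1x.png

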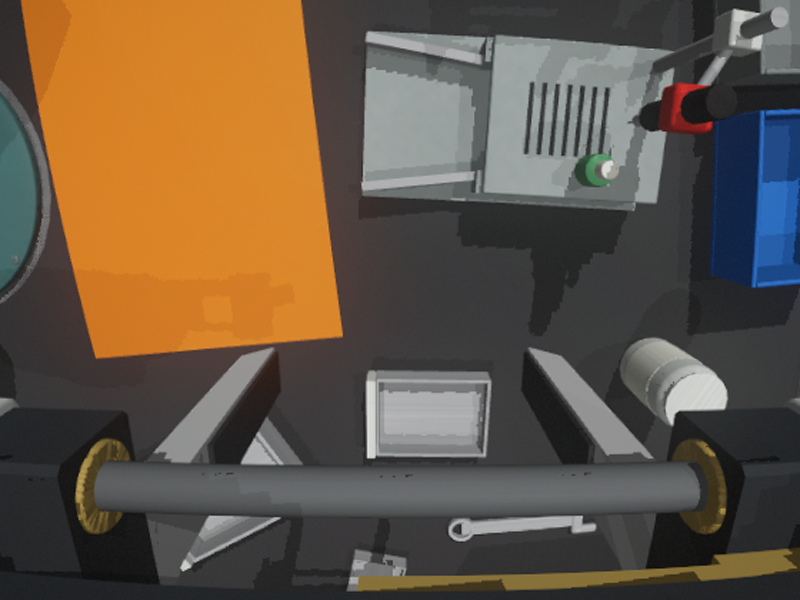

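The wrist view shows the station's landing with its front edge at column ~363, the roof front edge at ~490, and the vial at (600,170). The tray spans (367..491, 372..458), with the panel on its left end. I'll take one enlarged composite for precise pixels.

Run:
```python
from h import *
a=cv2.imread("pics/w1.png")
A=cv2.resize(a[15:150,250:350],None,fx=4,fy=4,interpolation=cv2.INTER_CUBIC)
B=cv2.resize(a[250:350,250:350],None,fx=4,fy=4,interpolation=cv2.INTER_CUBIC)
o=np.zeros((540,800,3),np.uint8);o[:,:400]=A;o[:400,400:]=B
cv2.imwrite("pics/c2.png",o)
```

```text
(no output)
```

View pics/c2.png

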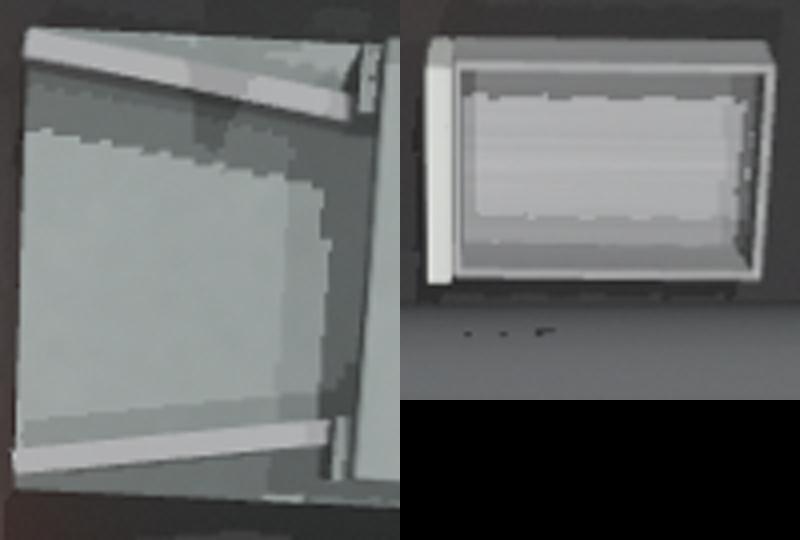

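```bash
cat > fit.py <<'E'
from h import *; import pickle; from scipy.optimize import least_squares
s=pickle.load(open("s1.pkl","rb"))
def W(pts,z,off): return px2w("wrist",(np.array(pts,float)+.5)/4-.5+off,z,s)[:,:2]
def loc(p,w): c,n=np.cos(p[2]),np.sin(p[2]); d=w-p[:2]; return np.c_[c*d[:,0]+n*d[:,1],-n*d[:,0]+c*d[:,1]]
S=np.array([250,15]);T=np.array([210-60,250])
T=np.array([250-100,250])  # composite column 400 = px 250
g=W([[25,60],[14,451]],30,S); gl=W([[200,93],[340,119]],30,S); gr=W([[180,436],[320,423]],30,S)
b=W([[14,488]],12,S); r=W([[388,38],[357,478]],56,S)
def fs(p):
    k=lambda x: 46.25+(-x)*15.25/110
    G=loc(p,g);L=loc(p,gl);Q=loc(p,gr)
    return np.r_[(G-[[-110,61.5],[-110,-61.5]]).ravel(),L[:,1]-k(L[:,0]),Q[:,1]+k(Q[:,0]),(loc(p,b)-[-110,-75]).ravel(),loc(p,r)[:,0]]
q=least_squares(fs,[584,-9,-.13]);print(q.x,q.fun.round(1))
pn=W([[427,62],[428,284],[452,62],[455,282]],30,T); rm=W([[776,64],[762,279]],24,T)
def ft(p): return np.r_[(loc(p,pn)-[[-65,45],[-65,-45],[-55,45],[-55,-45]]).ravel(),(loc(p,rm)-[[65,45],[65,-45]]).ravel()]
t=least_squares(ft,[510,-305,-.1]);print(t.x,t.fun.round(1))
print("tray_front",t.x[:2]-60*np.array([np.cos(t.x[2]),np.sin(t.x[2])]))
M=rot(s["ee_rot"]);print("toolyaw",np.arctan2(M[1,1],M[0,1]),s["ee_pos"])
# vial, using its top
print("vial",loc(q.x,px2w("wrist",[[608/1.4286,170/1.4286]],106,s)[:,:2]))
E
python3 fit.py
```

```text
[ 5.88090230e+02 -7.89186579e+00 -1.40936634e-01] [-0.2 -0.5  0.2  0.  -0.3  0.5 -0.3 -0.1 -0.8  0.7  0.1  0.6]
[ 5.12404821e+02 -3.02111196e+02 -1.12921070e-01] [ 0.1  1.1  0.3 -1.3 -0.8  1.3  0.7 -0.2 -0.5 -0.1  0.3 -0.9]
tray_front [ 452.78694928 -295.35032168]
toolyaw -0.09657176562978151 [ 500.54955403 -125.66116687  325.17569117]
vial [[ 89.53230574 -41.02435316]]
```

```bash
python3 -m creep '{"deltas":[-22,-3.5,32,0.016,-22,-3.5,32,0,-22,-3.5,32,0,-22,-3.5,32,0,-22,-3.5,32,0]}' 0.6 20
python3 -m creep '{"deltas":[-22,-3.5,32,0,-22,-3.5,32,0,-22,-3.5,32,0,0,0,0,0,0,0,0,0]}'
python3 - <<'E'
from h import *
s=arm.read_state();a=save("wrist","w2.png")
t=[512.4,-302.1,-.1129];c,n=np.cos(t[2]),np.sin(t[2])
L=np.array([[-65,45,30],[-65,-45,30],[-55,45,30],[-55,-45,30],[65,45,24],[65,-45,24]])
P=np.c_[t[0]+c*L[:,0]-n*L[:,1],t[1]+n*L[:,0]+c*L[:,1],L[:,2]]
q=w2px("wrist",P,s);print(q.round(0))
b=a[:,:,::-1].copy()
for u in q: cv2.drawMarker(b,(int(round(u[0])),int(round(u[1]))),(0,0,255),cv2.MARKER_CROSS,10,1)
cv2.imwrite("pics/w2x.png",cv2.resize(b,(800,600)))
M=rot(s["ee_rot"]);d=np.array([452.8,-295.4,8])-s["ee_pos"];print(s["ee_pos"],np.arctan2(M[1,1],M[0,1]),M.T@d)
E
```

```text
clock: 2.4
ee_pos: [471.2, -230.4, 164.0]
ee_rot: [-0.0, 0.744, 0.668, 0.0]
contact_force: [2.1, 0.4, 0.8]
opening: 0.684
finger_force: 0.0
clock: 2.82
ee_pos: [452.8, -295.1, 68.2]
ee_rot: [-0.002, 0.745, 0.667, -0.001]
contact_force: [0.9, 0.9, 1.1]
opening: 0.404
finger_force: 0.0
[[273. 171.]
 [273. 300.]
 [289. 171.]
 [288. 300.]
 [470. 171.]
 [453. 295.]]
[ 452.7747132  -295.08898864   68.17107036] -0.10997862157291043 [-0.37437523  0.24194402 60.17022837]
```

View pics/w2x.png

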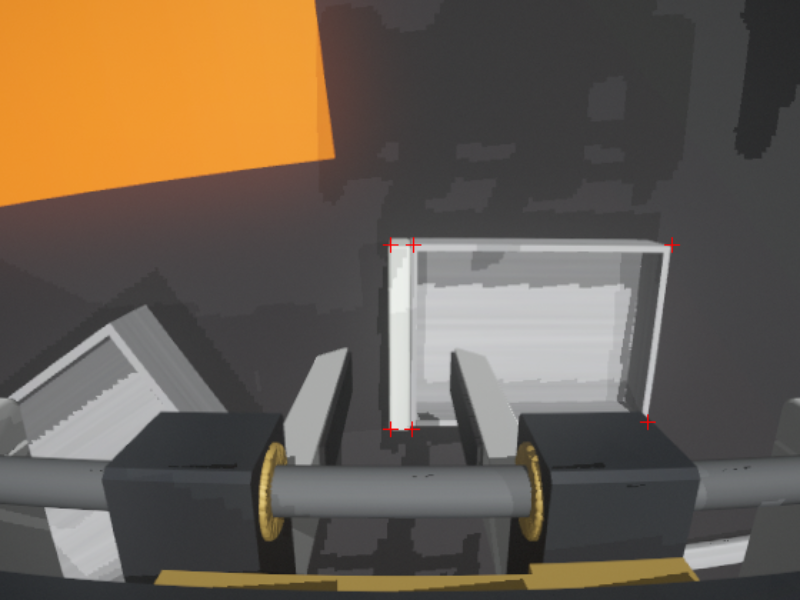

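The overlay of the fitted tray corners lands on the panel and rim within about 1–2 mm: panel corners at (391,244) and (391,429). The fingers straddle the panel, so I'll descend and grip.

```bash
python3 -m creep '{"deltas":[0,0,20,0,0,0,15,0,0,0,13,0,0,0,12,0,0,0,0,0]}' 
python3 -m creep '{"deltas":[0,0,0,0,0,0,0,0,0,0,0,0,0,0,0,0,0,0,0,0]}' 1 45
```

```text
clock: 3.28
ee_pos: [454.0, -294.5, 8.3]
ee_rot: [-0.001, 0.744, 0.668, -0.0]
contact_force: [-1.4, 0.3, -0.5]
opening: 0.395
finger_force: 0.0
clock: 3.7
ee_pos: [454.3, -296.0, 10.1]
ee_rot: [0.0, 0.745, 0.668, 0.0]
contact_force: [-2.0, 1.9, 7.0]
opening: 0.134
finger_force: 45.0
```

```bash
python3 -m creep '{"deltas":[0,0,0,0,0,0,-5,0,0,0,-10,0,0,0,-15,0,0,0,-20,0]}' 1 60
python3 -m creep '{"deltas":[0,0,-20,0,0,0,0,0,0,0,0,0]}' 1 60
python3 - <<'E'
from h import *
s=arm.read_state();a=save("wrist","w3.png");cv2.imwrite("pics/w3x.png",a[:,:,::-1])
M=rot(s["ee_rot"]);print(s["ee_pos"],np.arctan2(M[1,1],M[0,1]),s["wrist_torque"])
E
```

```text
clock: 4.12
ee_pos: [453.3, -295.6, 60.0]
ee_rot: [-0.001, 0.745, 0.667, -0.0]
contact_force: [-0.7, 0.6, -1.6]
opening: 0.13
finger_force: 60.0
clock: 4.37
ee_pos: [454.5, -295.9, 80.5]
ee_rot: [0.001, 0.744, 0.668, 0.001]
contact_force: [1.1, 0.3, -2.7]
opening: 0.134
finger_force: 60.0
[ 454.51308393 -295.88809425   80.54361784] -0.10871673339562839 [-0.03949546  0.19167029 -0.02482855]
```

View pics/w3x.png

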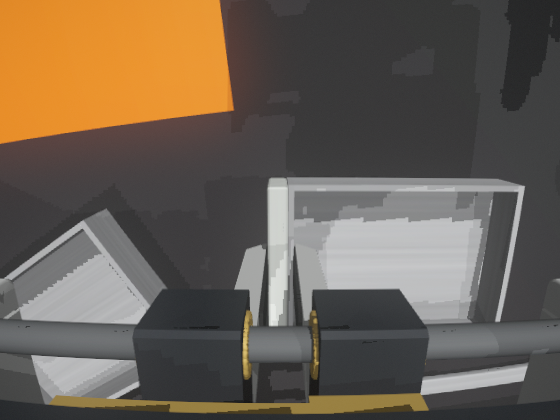

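The tray is held level in the grip, panel at (268..288,181) and rear rim corner at (519,188). I'll check where it sits in the grip from those pixels and plan the carry.

```bash
cat > plan.py <<'E'
from h import *; import sys
# desired station-frame TCP x,y, world z, station yaw
S=np.array([588.1,-7.9,-.141])
def info():
    s=arm.read_state();M=rot(s["ee_rot"]);c,n=np.cos(S[2]),np.sin(S[2]);d=s["ee_pos"][:2]-S[:2]
    yaw=np.arctan2(M[1,1],M[0,1])
    f=s["contact_force"]
    print("st xy",np.round([c*d[0]+n*d[1],-n*d[0]+c*d[1]],2),"z",round(s["ee_pos"][2],2),"yaw err",round(yaw-S[2],4),"F st",np.round([c*f[0]+n*f[1],-n*f[0]+c*f[1],f[2]],1),"tq",np.round(s["wrist_torque"],2),"t",round(s["clock"],2),"op",round(s["opening"]*94,1))
    return s,M
if __name__=="__main__":
    s,M=info()
    if len(sys.argv)>3:
        x,y,z=map(float,sys.argv[1:4]);c,n=np.cos(S[2]),np.sin(S[2])
        d=np.array([S[0]+c*x-n*y,S[1]+n*x+c*y,z])-s["ee_pos"];print("world d",d.round(1),"tool d",(M.T@d).round(1))
E
python3 - <<'E'
from h import *
s=arm.read_state();M=rot(s["ee_rot"])
for n,p,z in(("panel",[[268,181],[288,181]],102),("rear",[[519,188]],96)):
    w=px2w("wrist",p,z,s); print(n,((w-s["ee_pos"])@M).round(1))
E
python3 plan.py -157 -1 80
```

```text
panel [[ 47.7  -5.9 -22.4]
 [ 47.7   3.2 -22.4]]
rear [[ 44.1 118.5 -16.3]]
st xy [ -92.32 -303.6 ] z 79.59 yaw err 0.0324 F st [ 0.6  0.  -2.9] tq [0.02 0.16 0.05] t 4.42 op 12.5
world d [-21.5 308.7   0.4] tool d [304.5 -54.8  -0.4]
```

```bash
python3 -m creep '{"deltas":[20,-4,0,0.02,38,-7,0,0,38,-7,0,0,38,-7,0,0,38,-7,0,0]}'
python3 -m creep '{"deltas":[38,-7,0,0,38,-7,0,0,38,-7,0,0,18,-3,0,0,0,0,0,0]}'
python3 - <<'E'
from plan import *
s,M=info();a=save("wrist","w4.png");cv2.imwrite("pics/w4x.png",cv2.resize(a[:,:,::-1],(800,600)))
E
python3 plan.py -157 -1.5 45
```

```text
clock: 4.83
ee_pos: [442.8, -119.5, 78.7]
ee_rot: [-0.0, 0.751, 0.66, -0.001]
contact_force: [1.6, -0.4, -2.1]
opening: 0.128
finger_force: 60.0
clock: 5.25
ee_pos: [436.2, 17.0, 78.6]
ee_rot: [-0.001, 0.749, 0.662, -0.001]
contact_force: [0.8, -0.3, -2.4]
opening: 0.132
finger_force: 60.0
st xy [-153.88    3.3 ] z 78.63 yaw err 0.0179 F st [ 0.8 -0.2 -2.4] tq [-0.03  0.15  0.04] t 5.25 op 12.4
st xy [-153.31    1.12] z 78.79 yaw err 0.016 F st [ 0.   0.1 -2.7] tq [-0.1   0.2  -0.03] t 5.3 op 12.3
world d [ -4.   -2.1 -33.8] tool d [-2.5 -3.7 33.8]
```

View pics/w4x.png

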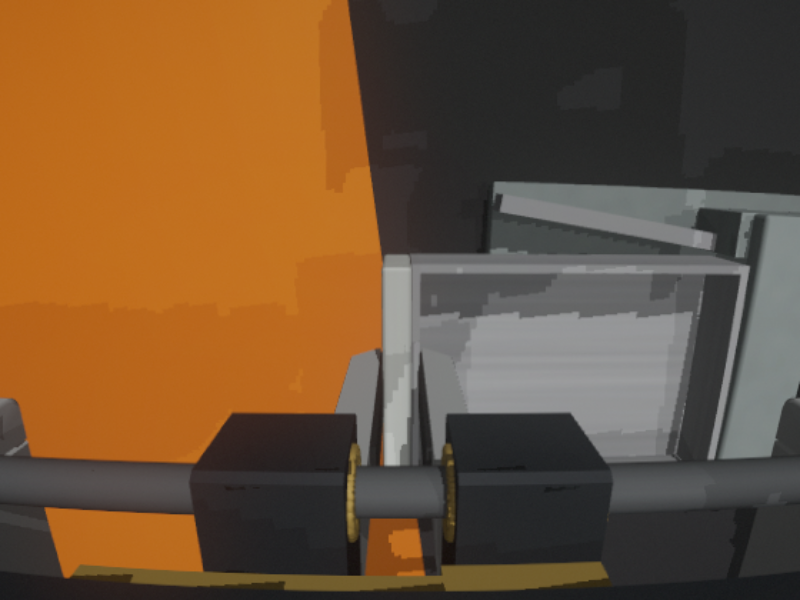

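The tray hangs over the landing, with its left rim from (385,257) to (748,267). The base's left front corner is at (493,183) and the left guide's inner edge runs from (500,212) to (713,247). I'll check these in the station frame.

Run:
```python
from plan import *
s,M=info();c,n=np.cos(S[2]),np.sin(S[2])
for nm,p,z in(("base",[[493,183],[700,189]],12),("guide",[[500,212],[713,247]],30),("panel",[[385,257],[411,257]],100.8),("rear",[[748,267]],94),("rear-low",[[748,267]],84)):
    w=px2w("wrist",(np.array(p)+.5)*.7-.5,z,s)[:,:2]-S[:2]; print(nm,np.c_[c*w[:,0]+n*w[:,1],-n*w[:,0]+c*w[:,1]].round(1))
```

```text
st xy [-153.31    1.12] z 78.79 yaw err 0.016 F st [ 0.   0.1 -2.7] tq [-0.1   0.2  -0.03] t 5.3 op 12.3
base [[-110.1   72.6]
 [  -5.    73.4]]
guide [[-109.4   59.9]
 [  -5.2   46.6]]
panel [[-159.3   49.2]
 [-151.    49.4]]
rear [[-32.5  47.7]]
rear-low [[-25.1  46.1]]
```

```bash
python3 -m creep '{"deltas":[-2,-4,10,0,-2,-3,13,0,0,0,14,0,0,0,8,0,0,0,4,0]}'
python3 plan.py -160 -3 22; python3 -m creep '{"deltas":[0,0,0,0,0,0,2,0,0,0,2,0,0,0,0,0]}'; python3 plan.py -160 -3 22
```

```text
clock: 5.72
ee_pos: [429.0, 8.7, 29.3]
ee_rot: [-0.0, 0.752, 0.66, -0.001]
contact_force: [-0.3, -0.4, -2.4]
opening: 0.132
finger_force: 60.0
st xy [-159.87   -5.92] z 29.33 yaw err 0.0106 F st [-0.3 -0.4 -2.4] tq [-0.01  0.22  0.03] t 5.72 op 12.4
world d [ 0.3  2.9 -7.3] tool d [ 2.9 -0.1  7.3]
clock: 6.05
ee_pos: [429.8, 9.7, 26.6]
ee_rot: [0.0, 0.751, 0.66, 0.0]
contact_force: [0.8, -0.1, -3.3]
opening: 0.129
finger_force: 60.0
st xy [-159.18   -4.77] z 26.56 yaw err 0.0121 F st [ 0.8  0.  -3.3] tq [-0.04  0.19  0.05] t 6.05 op 12.1
world d [-0.6  1.9 -4.6] tool d [ 1.8 -0.8  4.6]
```

```bash
python3 -m creep '{"deltas":[1.5,0,1.5,0,0,0,1.5,0,0,0,0,0]}'; python3 -m creep '{"deltas":[0,0,1,0,0,0,1,0,0,0,0,0]}';  python3 plan.py
```

```text
clock: 6.3
ee_pos: [429.9, 11.4, 23.4]
ee_rot: [0.0, 0.751, 0.66, 0.0]
contact_force: [0.3, -0.5, -1.7]
opening: 0.13
finger_force: 60.0
clock: 6.55
ee_pos: [429.8, 11.3, 21.6]
ee_rot: [-0.0, 0.751, 0.66, 0.0]
contact_force: [-5.3, 1.4, 12.7]
opening: 0.139
finger_force: 60.1
st xy [-159.43   -3.24] z 21.58 yaw err 0.0119 F st [-5.5  0.6 12.7] tq [ 0.1   0.88 -0.01] t 6.55 op 13.0
```

```bash
python3 -m creep '{"deltas":[0,0,0,0,0,0,0,0]}' 1 8; python3 -m creep '{"deltas":[0,3,0,0,0,5,0,0,0,6,0,0,0,6,0,0,0,0,0,0]}';  python3 plan.py
```

```text
clock: 6.72
ee_pos: [429.8, 11.3, 21.5]
ee_rot: [-0.0, 0.751, 0.66, 0.0]
contact_force: [-1.9, 0.1, 3.5]
opening: 0.139
finger_force: 8.0
clock: 7.13
ee_pos: [451.1, 8.5, 21.7]
ee_rot: [0.0, 0.751, 0.66, 0.0]
contact_force: [1.8, 2.2, 2.3]
opening: 0.139
finger_force: 8.0
st xy [-137.94   -3.03] z 21.66 yaw err 0.012 F st [1.5 2.5 2.3] tq [ 0.2  -0.41 -0.02] t 7.13 op 13.1
```

```bash
python3 -m creep '{"deltas":[0,3,0,0,0,3,0,0,0,3,0,0,0,3,0,0,0,0,0,0]}';  python3 plan.py
```

```text
clock: 7.55
ee_pos: [460.1, 7.3, 21.1]
ee_rot: [-0.002, 0.751, 0.66, -0.001]
contact_force: [-15.9, 2.7, 11.6]
opening: 0.151
finger_force: 8.0
st xy [-128.83   -2.93] z 21.07 yaw err 0.0122 F st [-16.1   0.4  11.6] tq [ 0.64  3.85 -0.01] t 7.55 op 14.2
```

```bash
python3 -m creep '{"deltas":[0,3,0,0,0,3,0,0,0,3,0,0,0,3,0,0,0,0,0,0]}';  python3 plan.py
```

```text
clock: 7.97
ee_pos: [471.6, 5.9, 20.9]
ee_rot: [-0.002, 0.751, 0.66, -0.001]
contact_force: [-16.1, 3.3, 13.1]
opening: 0.394
finger_force: 8.0
st xy [-117.23   -2.72] z 20.86 yaw err 0.0123 F st [-16.4   1.   13.1] tq [0.73 3.97 0.01] t 7.97 op 37.1
```

```bash
python3 -m creep '{"deltas":[0,-5,0,0,0,-5,0,0,0,0,0,0]}';  python3 - <<'E'
from plan import *
s,M=info();a=save("wrist","w5.png");cv2.imwrite("pics/w5x.png",cv2.resize(a[:,:,::-1],(800,600)))
E
```

```text
clock: 8.22
ee_pos: [460.8, 7.3, 20.8]
ee_rot: [-0.002, 0.751, 0.66, -0.002]
contact_force: [-16.3, 2.3, 9.8]
opening: 0.163
finger_force: 8.0
st xy [-128.19   -2.83] z 20.84 yaw err 0.0123 F st [-16.4  -0.    9.8] tq [0.53 3.82 0.01] t 8.22 op 15.3
```

View pics/w5x.png

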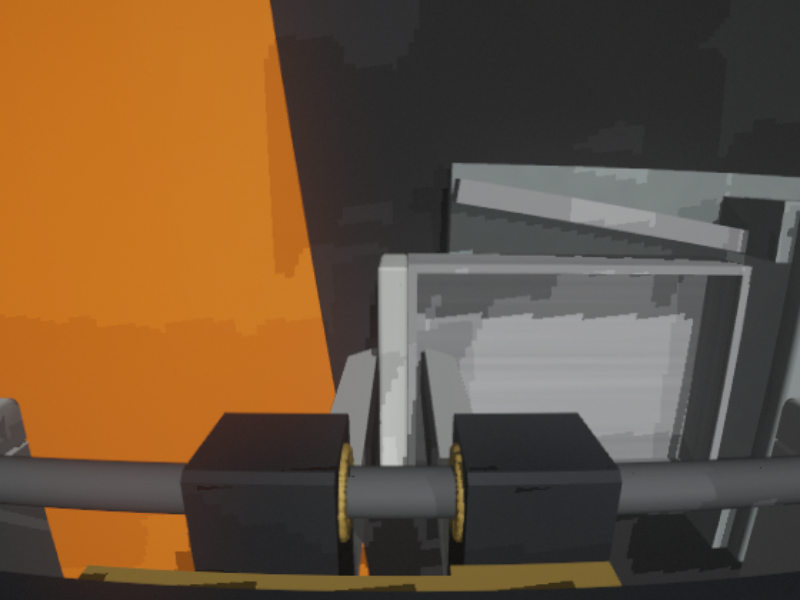

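The tray's left rim runs from (380,257) to (748,267) and the left guide's inner edge from (458,200) to (745,250). There's a visible gap on the left, so the tray probably rubs the right guide. I'll quantify it.

Run:
```python
from plan import *
s,M=info();c,n=np.cos(S[2]),np.sin(S[2])
for nm,p,z in(("base",[[452,163],[730,173]],12),("guide",[[458,201],[745,250]],30),("panel",[[380,257],[407,256]],42),("rear",[[748,267],[721,457]],36),("rightguide end",[[735,510],[722,545]],30),):
    w=px2w("wrist",(np.array(p)+.5)*.7-.5,z,s)[:,:2]-S[:2]; print(nm,np.c_[c*w[:,0]+n*w[:,1],-n*w[:,0]+c*w[:,1]].round(1))
```

```text
st xy [-128.     -2.84] z 20.85 yaw err 0.0123 F st [-15.9   1.    8.2] tq [ 0.62  3.86 -0.04] t 8.27 op 15.5
base [[-110.5   75.7]
 [  -3.3   75.6]]
guide [[-109.7   62.7]
 [  -5.1   48.5]]
panel [[-135.4   45.1]
 [-126.7   45.5]]
rear [[ -7.2  43.3]
 [ -2.9 -31.5]]
rightguide end [[ 14.  -61.1]
 [ 12.3 -79.1]]
```

```bash
python3 -m creep '{"deltas":[0,-4,0,0,0,-4,0,0,0,0,-1,0,0,0,0,0]}' 1 30;python3 plan.py; python3 -m creep '{"deltas":[1.5,0,0,-0.016,0,0,0,0,0,0,0,0]}';  python3 plan.py
```

```text
clock: 8.6
ee_pos: [456.1, 7.8, 22.7]
ee_rot: [0.0, 0.751, 0.66, 0.0]
contact_force: [1.0, 0.1, -2.8]
opening: 0.139
finger_force: 30.0
st xy [-132.94   -3.02] z 22.66 yaw err 0.012 F st [ 1.   0.3 -2.8] tq [-0.09  0.19 -0.08] t 8.6 op 13.0
clock: 8.85
ee_pos: [456.1, 9.4, 22.5]
ee_rot: [0.0, 0.746, 0.666, 0.0]
contact_force: [0.7, -0.7, -2.3]
opening: 0.133
finger_force: 30.0
st xy [-133.1    -1.43] z 22.5 yaw err 0.0284 F st [ 0.8 -0.6 -2.3] tq [-0.05  0.15  0.03] t 8.85 op 12.5
```

```bash
python3 -m creep '{"deltas":[0,0,0.8,0,0,2,0,0,0,2,0,0,0,2,0,0,0,0,0,0]}' 1 10; python3 plan.py; python3 -m creep '{"deltas":[0,2,0,0,0,2,0,0,0,2,0,0,0,0,0,0]}'; python3 plan.py
```

```text
clock: 9.27
ee_pos: [461.9, 8.5, 21.6]
ee_rot: [-0.0, 0.746, 0.666, -0.0]
contact_force: [-2.3, -0.2, -1.4]
opening: 0.138
finger_force: 10.0
st xy [-127.3    -1.51] z 21.58 yaw err 0.0279 F st [-2.3 -0.6 -1.4] tq [-0.12  0.44  0.03] t 9.27 op 13.0
clock: 9.6
ee_pos: [468.4, 7.9, 21.8]
ee_rot: [0.0, 0.746, 0.666, 0.0]
contact_force: [-0.1, -0.5, -3.6]
opening: 0.137
finger_force: 10.0
st xy [-120.71   -1.18] z 21.75 yaw err 0.0279 F st [-0.  -0.5 -3.6] tq [-0.14  0.15 -0.1 ] t 9.6 op 12.9
```

Moving freely now; the rear is at about the mouth. Continuing in small steps.

```bash
python3 -m creep '{"deltas":[0,2,0,0,0,3,0,0,0,3,0,0,0,0,0,0]}'; python3 plan.py
```

```text
clock: 9.93
ee_pos: [476.5, 7.0, 21.8]
ee_rot: [0.0, 0.746, 0.666, 0.0]
contact_force: [0.8, -0.5, -2.9]
opening: 0.134
finger_force: 10.0
st xy [-112.62   -0.98] z 21.76 yaw err 0.0279 F st [ 0.8 -0.3 -2.9] tq [-0.21  0.11 -0.09] t 9.93 op 12.6
```

```bash
python3 -m creep '{"deltas":[0,2,0,0,0,3,0,0,0,3,0,0,0,0,0,0]}'; python3 plan.py
```

```text
clock: 10.27
ee_pos: [484.4, 6.1, 21.8]
ee_rot: [0.0, 0.746, 0.666, 0.0]
contact_force: [0.7, -0.4, -2.7]
opening: 0.137
finger_force: 10.0
st xy [-104.65   -0.72] z 21.75 yaw err 0.028 F st [ 0.8 -0.3 -2.7] tq [-0.26  0.14 -0.05] t 10.27 op 12.9
```

```bash
python3 -m creep '{"deltas":[0,0,0.8,0,-0.1,4,0,0,-0.1,4,0,0,-0.1,4,0,0,0,0,0,0]}'; python3 plan.py
```

```text
clock: 10.68
ee_pos: [496.4, 4.4, 20.9]
ee_rot: [0.0, 0.746, 0.666, 0.0]
contact_force: [0.8, -0.6, -1.7]
opening: 0.142
finger_force: 10.0
st xy [-92.49  -0.7 ] z 20.93 yaw err 0.028 F st [ 0.9 -0.5 -1.7] tq [-0.27 -0.01 -0.05] t 10.68 op 13.4
```

```bash
python3 -m creep '{"deltas":[-0.1,4,0,0,-0.1,4,0,0,-0.1,4,0,0,0,0,0,0]}'; python3 plan.py
```

```text
clock: 11.02
ee_pos: [508.4, 2.8, 20.9]
ee_rot: [0.0, 0.746, 0.666, 0.0]
contact_force: [0.8, -1.4, -1.6]
opening: 0.137
finger_force: 10.0
st xy [-80.45  -0.64] z 20.91 yaw err 0.0281 F st [ 1.  -1.2 -1.6] tq [-0.26 -0.02 -0.05] t 11.02 op 12.9
```

```bash
python3 -m creep '{"deltas":[0,0,0,0,0,0,0,0,0,0,0,0,0,0,-10,0,0,0,-22,0]}' 0.6 10
python3 -m creep '{"deltas":[0,0,-22,0,0,-20,0,-0.1187,0,0,0,-0.1187,0,0,0,-0.1187,0,0,0,-0.1187]}' 1 20; python3 plan.py
```

```text
clock: 11.43
ee_pos: [506.2, 2.8, 52.2]
ee_rot: [-0.001, 0.746, 0.666, -0.001]
contact_force: [-0.4, 0.6, 0.2]
opening: 0.391
finger_force: 0.0
clock: 11.85
ee_pos: [487.6, 5.4, 75.8]
ee_rot: [0.0, 0.566, 0.825, 0.0]
contact_force: [0.0, -0.7, 1.1]
opening: 0.084
finger_force: 0.0
st xy [-101.35   -0.99] z 75.85 yaw err 0.509 F st [ 0.1 -0.7  1.1] tq [-0.05  0.08 -0.  ] t 11.85 op 7.9
```

```bash
python3 -m creep '{"deltas":[0,0,0,-0.1187,0,0,0,-0.1187,0,0,0,-0.1187,0,0,0,-0.1187,0,0,0,-0.1187]}'
python3 -m creep '{"deltas":[0,0,0,-0.1187,0,0,0,-0.1187,0,0,0,-0.1187,0,0,0,-0.1187,0,0,0,0]}'; python3 plan.py -115 0 28
```

```text
clock: 12.27
ee_pos: [487.7, 5.0, 75.7]
ee_rot: [0.0, 0.3, 0.954, -0.0]
contact_force: [-0.1, -0.1, 0.4]
opening: 0.003
finger_force: 0.0
clock: 12.68
ee_pos: [487.7, 4.9, 75.7]
ee_rot: [0.0, 0.067, 0.998, -0.0]
contact_force: [0.6, -0.1, 1.0]
opening: -0.001
finger_force: 0.0
st xy [-101.17   -1.43] z 75.66 yaw err 1.577 F st [ 0.6 -0.   1. ] tq [ 0.04  0.03 -0.01] t 12.68 op -0.1
world d [-13.5   3.4 -47.7] tool d [13.9  1.5 47.7]
```

```bash
python3 -m creep '{"deltas":[14,2,12,0,0,0,20,0,0,0,22,0,0,0,2,0,0,0,0,0]}';python3 plan.py;  python3 -m creep '{"deltas":[-5,0,0,0,-5,0,0,0,-4,0,0,0,0,0,0,0]}'; python3 plan.py
```

```text
clock: 13.1
ee_pos: [473.5, 8.8, 18.7]
ee_rot: [-0.001, 0.072, 0.997, -0.0]
contact_force: [-0.6, -0.4, 0.8]
opening: 0.004
finger_force: 0.0
st xy [-115.85    0.42] z 18.71 yaw err 1.5681 F st [-0.5 -0.5  0.8] tq [ 0.02 -0.03 -0.02] t 13.1 op 0.4
clock: 13.43
ee_pos: [489.4, 7.0, 19.7]
ee_rot: [0.001, 0.071, 0.998, 0.0]
contact_force: [-0.3, -0.3, -0.3]
opening: 0.005
finger_force: 0.0
st xy [-99.81   0.89] z 19.71 yaw err 1.5706 F st [-0.2 -0.3 -0.3] tq [ 0.   -0.01  0.02] t 13.43 op 0.5
```

```bash
for i in 1 2 3; do python3 -m creep '{"deltas":[-3,0,0,0,-3,0,0,0,-3,0,0,0,0,0,0,0]}' >/dev/null; python3 plan.py; done
```

```text
st xy [-91.85   0.81] z 18.93 yaw err 1.571 F st [-0.4 -0.7 -0.8] tq [-0.04  0.05 -0.02] t 13.77 op 0.3
st xy [-82.65   0.73] z 18.9 yaw err 1.5709 F st [-1.  -0.9  0.7] tq [-0.04  0.03  0.01] t 14.1 op 0.3
st xy [-73.61   0.8 ] z 18.94 yaw err 1.571 F st [0.2 0.1 0.1] tq [ 0.03 -0.02  0.01] t 14.43 op 0.3
```

```bash
for i in 1 2 3; do python3 -m creep '{"deltas":[-3,0,0,0]}' >/dev/null; python3 plan.py; done
```

```text
st xy [-71.56   0.8 ] z 18.86 yaw err 1.5711 F st [-1.5 -0.2  1. ] tq [ 0.04  0.42 -0.08] t 14.52 op 0.5
st xy [-68.27   0.8 ] z 18.87 yaw err 1.5711 F st [-0.7  0.4 -0.4] tq [ 0.09  0.22 -0.  ] t 14.6 op 0.3
st xy [-65.08   0.8 ] z 18.87 yaw err 1.5711 F st [-1.2  0.1  0. ] tq [0.06 0.21 0.01] t 14.68 op 0.4
```

Wrist torque while moving shows about 1 N of drag, so the tray is being pushed. Continuing.

```bash
for i in 1 2 3; do python3 -m creep '{"deltas":[-3,0,0,0,-3,0,0,0,-3,0,0,0]}' >/dev/null; python3 plan.py; done
```

```text
st xy [-56.07   0.76] z 18.87 yaw err 1.571 F st [-2.3 -1.2  0.3] tq [0.07 0.34 0.01] t 14.93 op 0.1
st xy [-47.08   0.79] z 18.88 yaw err 1.5711 F st [-1.4  0.2  0.4] tq [ 0.14  0.38 -0.02] t 15.18 op 0.8
st xy [-38.08   0.81] z 18.88 yaw err 1.5711 F st [-1.5  0.6  0.8] tq [ 0.04  0.42 -0.01] t 15.43 op 0.4
```

```bash
for i in 1 2 3 4 5; do python3 -m creep '{"deltas":[-1,0,0,0,-1,0,0,0]}' >/dev/null; python3 plan.py; done
```

```text
st xy [-36.27   0.77] z 18.85 yaw err 1.5711 F st [-2.6 -0.5  1.8] tq [0.03 0.54 0.05] t 15.6 op 0.6
st xy [-34.34   0.78] z 18.86 yaw err 1.5711 F st [-1.2  0.5 -0.2] tq [0.08 0.25 0.05] t 15.77 op 0.4
st xy [-32.76   0.84] z 18.85 yaw err 1.5712 F st [-5.9 -0.2  4.7] tq [0.22 1.37 0.05] t 15.93 op 0.2
st xy [-30.88   0.85] z 18.83 yaw err 1.5712 F st [-5.9 -1.3  5.2] tq [ 0.2   1.46 -0.09] t 16.1 op 0.6
st xy [-28.98   0.85] z 18.83 yaw err 1.5711 F st [-6.3  0.4  4.2] tq [ 0.25  1.44 -0.04] t 16.27 op 0.4
```

The buffer began at about -33.5, so the stop should be near -21.5.

```bash
for i in 1 2 3; do python3 -m creep '{"deltas":[-1,0,0,0,-0.5,0,0,0]}' >/dev/null; python3 plan.py; done
```

```text
st xy [-27.38   0.87] z 18.85 yaw err 1.5712 F st [-7.   0.6  5.4] tq [0.25 1.45 0.  ] t 16.43 op 0.6
st xy [-25.89   0.84] z 18.8 yaw err 1.5711 F st [-6.4 -0.5  5. ] tq [0.24 1.43 0.01] t 16.6 op 0.4
st xy [-24.38   0.82] z 18.81 yaw err 1.5711 F st [-6.8 -0.   5.1] tq [0.2  1.4  0.01] t 16.77 op 0.4
```

```bash
for i in 1 2 3; do python3 -m creep '{"deltas":[-0.5,0,0,0,-0.3,0,0,0]}' >/dev/null; python3 plan.py; done
```

```text
st xy [-23.64   0.82] z 18.82 yaw err 1.5712 F st [-5.9  0.2  5.2] tq [ 0.25  1.4  -0.03] t 16.93 op 0.6
st xy [-22.86   0.85] z 18.81 yaw err 1.5712 F st [-6.5 -0.5  4.1] tq [0.16 1.43 0.01] t 17.1 op 0.4
st xy [-22.06   0.84] z 18.81 yaw err 1.5712 F st [-6.1  0.1  4.9] tq [ 0.21  1.37 -0.08] t 17.27 op 0.4
```

```bash
for i in 1 2 3 ; do python3 -m creep '{"deltas":[-0.4,0,0,0,0,0,0,0]}' >/dev/null; python3 plan.py; done
```

```text
st xy [-21.63   0.82] z 18.81 yaw err 1.5711 F st [-5.7  0.2  4. ] tq [0.19 1.24 0.  ] t 17.43 op 0.2
st xy [-21.51   0.82] z 18.77 yaw err 1.5712 F st [-8.2 -0.   6.5] tq [ 0.24  1.75 -0.  ] t 17.6 op 0.6
st xy [-21.49   0.87] z 18.72 yaw err 1.5713 F st [-9.9 -0.6  8.5] tq [ 0.32  2.28 -0.02] t 17.77 op 0.3
```

```bash
for i in 1 2 3 ; do python3 -m creep '{"deltas":[-0.4,0,0,0,0,0,0,0]}' >/dev/null; python3 plan.py; done
```

```text
st xy [-21.47   0.84] z 18.66 yaw err 1.5712 F st [-11.6   0.7   9.6] tq [0.37 2.82 0.02] t 17.93 op 0.2
st xy [-21.46   0.85] z 18.6 yaw err 1.5713 F st [-15.1  -1.   11. ] tq [ 0.54  3.37 -0.03] t 18.1 op 0.6
st xy [-21.47   0.88] z 18.53 yaw err 1.5713 F st [-17.5  -0.9  13.5] tq [ 0.53  3.87 -0.07] t 18.27 op 0.7
```

Firm stop at -21.47, exactly 12 mm after the buffer began, with 17 N. Backing off and checking.

```bash
python3 -m creep '{"deltas":[4,0,0,0,10,0,0,0,20,0,0,0,20,0,-10,0,20,0,-30,0]}' >/dev/null; python3 -m creep '{"deltas":[0,0,-40,0,0,0,-40,0,0,0,0,0,0,0,0,0]}'
python3 - <<'E'
from plan import *
s,M=info();a=save("wrist","w6.png");c,n=np.cos(S[2]),np.sin(S[2])
b=a[:,:,::-1].copy()
L=np.array([[-13.5,45,42],[-13.5,-45,42],[-3.5,45,42],[-3.5,-45,42],[0,0,56],[-110,61.5,30],[-110,-61.5,30]])
for u in w2px("wrist",np.c_[S[0]+c*L[:,0]-n*L[:,1],S[1]+n*L[:,0]+c*L[:,1],L[:,2]],s): cv2.drawMarker(b,(int(u[0]),int(u[1])),(0,0,255),cv2.MARKER_CROSS,8,1)
cv2.imwrite("pics/w6x.png",cv2.resize(b,(800,600)))
E
```

```text
clock: 19.02
ee_pos: [497.0, 6.4, 140.9]
ee_rot: [0.002, 0.07, 0.998, 0.001]
contact_force: [0.4, 0.9, -1.2]
opening: 0.005
finger_force: 0.0
st xy [-92.15   1.31] z 140.93 yaw err 1.5715 F st [ 0.2  0.9 -1.2] tq [-0.02  0.03 -0.01] t 19.02 op 0.5
```

View pics/w6x.png

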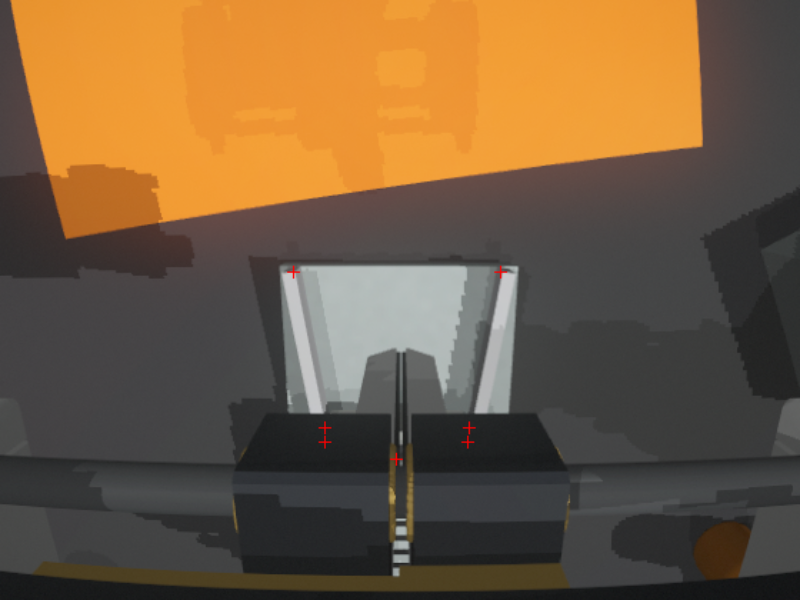

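The last view shows the landing empty between the guides, (280..515, 265..410), and the fingers clear. The panel itself, at about (325..470,435), is hidden behind the gripper. The buffer's 12 mm followed by a firm stop confirms the tray is home.

```bash
python3 -c "
from bench import arm
print(arm.close_job())"
```

```text
the job is handed in; nothing more can be done
None
```

I slid the tray into the bay, through the 12 mm buffer and firmly against the hidden stop (about 17 N at the wrist), then let go, backed clear and handed the job in at about 19 s; I judged it home by feel, because the gripper hid the panel in the last picture and the hand-in returned no verdict.

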